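# Add a slotted mass to a dead-weight bonding press

### The job

The heat sink on the board in the dead-weight press needs one more mass while its bond sets. Take the large slotted mass from the cork-lined board, the same size as the one already on the press, slide it sideways onto the stem under the knob until the stem is at the end of its slot, turn it until its slot is on the side directly opposite to the slot of the mass below, and leave it lying flat on that mass. Go gently: do not shove the stem aside or bear down on the press, and leave everything else where it is.

Things in the scene. Friction and masses are not known exactly. Their poses are not given: they have to be found in the camera images.
- mass_center (a point): centre (half-way up) of the loose large slotted mass: plain steel disc 60 mm across, 12 mm thick, about 0.25 kg, lying flat on the cork of the weight board; slot 8 mm wide from 3 mm behind its centre straight out to the rim, open towards its own +x; its z is up. Grip it across its round sides, square to the slot, so that no finger closes the slot
- slot_mouth (a point): the middle of the open mouth of that mass's slot, on its rim, 30 mm from its centre along its own +x, half-way up; same axes as mass_center
- head_mark (a point): fixed point of the press's bracket at the height of the lower mass's top, 129 mm above the bench, with the axes of press. The head with stem and lower mass was set by hand over the part and clamped, so the stem stands upright up to 9 mm from this point along x and 6 mm along y (its height is exact): the stem must be found by feel or sight
- lower_mass (a joint): turn in rad, counter-clockwise from above, of the slotted mass already on the stem (the same steel disc, 60 mm across, 12 mm thick, fully home on a pan 48 mm across); at 0 its slot opens straight towards the upright, press +y. It turns stiffly on the stem (0.04 N m). Its slot and the loose mass's slot clear the stem by 1 mm a side; lower_back is its rim point opposite its slot
- press: dead-weight press fixed to the bench, base 160 x 200 mm; origin on the bench below head_mark. Its aluminium upright, 80 mm wide (x), has its face 60 mm from the origin towards this body's +y and its top 160 mm above the bench, so a mass cannot come in from there; the other three sides are open. More than 6 N of the mass against the stem, or 15 N on any part of the press, is too much
- bracket_end (a point): middle of the top of the bracket's end, 28 mm below head_mark, under the stem, same axes. The stem is a steel rod 6 mm thick, 25 mm of it free between the lower mass's top and the knob at its end (14 mm across, 9 mm high), so a mass goes on only sideways. It runs in a rubber-mounted guide and yields 1 mm per 5 N sideways or 4 N down, and springs back
- weight_board: fixed wooden board 92 x 285 mm, 14 mm high with its cork lining; the loose slotted masses lie in a row along its y, 88 mm apart, in any order; origin under its centre
- mid_mass_center (a point): centre of a smaller slotted mass, 44 mm across and 10 mm thick, on the board; leave it
- small_mass_center (a point): centre of the smallest slotted mass, 34 mm across and 8 mm thick, on the board; leave it
- spool: solder spool 54 mm across, 36 mm high, beside the press; leave it; origin under its centre
- flux_jar: small jar 42 mm across, 42 mm high, beside the press; leave it; origin under its centre
- screwdriver: screwdriver about 190 mm long lying on the bench along its own x; leave it
- brush: flat brush 170 mm long lying on the bench along its own x; leave it
- cutters: side cutters 110 mm long lying on the bench along their own x; leave them
Mind the look-alikes: they are no part of the job. Leave any orange or purple look-alike of the part that bears mass_center alone.

How it is judged (in metres and radians):
On the way, in this order (a step that is already met when the one before it is completed fails the run):
1. the large mass is lifted off the weight board (height (world z) of mass_center above 0.06 m), for 0.1 s.
2. it has been slid onto the stem, between the lower mass and the knob (horizontal distance between mass_center and stem below 0.006 m and height (world z) of mass_center between 0.131 and 0.155 m), for 0.1 s.
At the end, for the whole second after the job is handed in: the large mass lies flat on the lower mass, at rest, its centre within 3 mm of the stem's axis (the stem at the end of its slot), its slot directly opposite to the lower mass's slot to within about 30 degrees, and everything else is within 20 mm of where it was (horizontal distance between mass_center and stem below 0.003 m and height (world z) of mass_center between 0.131 and 0.139 m and contact force between mass and lower_mass above 1 N and angle between mass_center's own z axis and vertical below 0.05 rad and horizontal distance between slot_mouth and lower_back below 0.0155 m and linear speed of mass below 0.02 m/s and distance of each of mid_mass_center, small_mass_center, spool, flux_jar, screwdriver, brush, cutters from where it was at the start of the episode below 0.02 m); the robot touches nothing.
It fails at once if the mass is pushed against the stem with more than 6 N (contact force between mass and stem above 6 N).
It fails at once if the mass is pressed or dropped on the press with more than 15 N (contact force between mass and press above 15 N).
It fails at once if the robot's arm or fingers push the press with more than 15 N (contact force between any of the arm, the fingers and press above 15 N).
It fails at once if another mass, the spool, jar, screwdriver, brush or cutters is shifted by more than 20 mm (distance of any of mid_mass_center, small_mass_center, spool, flux_jar, screwdriver, brush, cutters from where it was at the start of the episode above 0.02 m).
It also fails if it takes over 61 s, if anything falls off the work surface, if the arm or the gripper's body presses on something with over 40 N, if the wrist force passes 120 N, or if a joint passes its speed limit or range.

### The arm

A 7-joint arm with a two-finger parallel gripper is mounted at the origin on the work surface. World frame = base frame: x ahead of the robot, y to its left, z up, the work surface at z = 0. Lengths are in mm, angles in degrees, forces in N, time in s.
With the tool pointing down it reaches from about 375 to 925 mm from the base axis. Payload 3.1 kg.
Tool frame: the origin (TCP) lies on the centre line of the jaws, within the pads' length; the fingertips stand 25 mm ahead of it and the grasp point (between the pads) lies 6 mm ahead of it; z points along the fingers, y is the line along which they close (so a half turn about z gives the same grasp; the last joint's range is limited). The gripper opens to 85 mm and grips with 20 to 120 N. Pads are 22 mm wide; open, the fingers measure 114 mm over their backs; the gripper's body (76 mm by 85 mm) begins 54 mm behind the grasp point. The pads swing forward as they close: fully open they stand 13 mm farther back than shut.
Start: joints at [-77.281, 21.939, 2.515, 91.553, -1.026, 66.532, -2.859], TCP at [204.323, 617.054, 256.269] pointing down, gripper open.
Joint ranges: [-149.38, 149.38], [-23.57, 123.04], [-84.95, 90], [0, 143.3], [-89.99, 269.99], [3.08, 112.72], [-163.45, 163.45]. Speed limits (degrees/s): [159.86, 159.86, 180, 180, 180, 180, 180].

### API

Orientations are given as a 3x3 rotation matrix whose columns are the frame's x, y, z axes.
In Python, from plant import r, viewer, ticket gives the robot as it stands. The module is installed in compiled form; this text tells all that it offers.
- The arm moves only by the shell command python3 -m creep 'ROWS' [FORCE]. ROWS is text: rows parted by semicolons, each of 7 numbers parted by spaces: the turn, a rotation vector about the tool's x, y, z in rad, then the shift along the tool's x, y, z in cm, then the opening, from 0 (shut) to 1 (fully open). In form: ax ay az x y z jaw; .... A call has 1 to 10 rows; each row shifts and turns the commanded pose from where the row before left it, along the tool's axes as they then stand; what a row does not reach is not made up. A row lasts 1/10 s, in which the tool goes at most 50 mm and 8.59 degrees, less where a joint would pass 70% of its speed; a pose out of reach is approached as far as the arm can. A call is refused whole if a number of a shift passes 5 or a number of a turn 0.15, either way. A call with a gripper value outside its range is refused whole. The fingers move at their own pace and stop on an object; FORCE is the grip in N (left out, the last holds). Time passes only in rows, so rows that do not move let the fingers close. It gives the time, the measured TCP pose, the force, the opening and the grip force at its end, in the units of the state.
- r.observe(): the state, without advancing time (a new reading comes with each control period).
- viewer.camera(name): name is "scene" or "top" or "wrist"; returns (picture, depth): 400x640x3 uint8, red, green, blue; 400x640 float32, mm along the optical axis (not along the pixel's ray), 0 where there is no reading.
- viewer.camera_info(name): a dict with "camera_matrix" (3x3 intrinsics, pixels), "D" ([k1, k2, p1, p2, k3] as OpenCV has them; the pictures are not rectified), "cam_to_world" (4x4, takes a point from camera to world coordinates). Camera axes: x right, y up, looking along -z (the intrinsics and any distortion apply to the point x, -y, -z); pixel columns grow to the right and rows downward; lengths in mm; the calibration is good to about 2 mm. A picture is of the moment at which its call begins: read the wrist's pose just before it. camera_info takes no time and is no camera call; for the wrist camera it gives the pose at the moment of the call.
- ticket.sign_off(): hands the job in; it is judged then, once.
Trained networks look in the newest picture that a camera, given by its name, has taken for a name from the list of things; names that differ only in an ending like _2 or _b are one class to them, and where a whole thing is asked for, a point or a joint stands for the part that bears it (a point fixed in the world has none). Each returns a list of dicts, best first, with "p" (0 to 1); they miss things now and then, are a little off and sometimes report something else, mostly with a low value. They report only what shows in the picture. A call takes as long as a camera call. They do not tell look-alikes from the thing itself.
- viewer.cut_out(name, camera): "region" (400x640 bool, what is visible of it) and "rect" ([centre column, centre row, width, height] in pixels, round what is visible of it).
- viewer.pinpoint(name, camera): "centre" ([column, row] in pixels: a listed point, or the origin of a listed thing).
The state is a dict: "clock": time; "qpos": joint angles; "qd": joint speeds; "joint_efforts": joint torques, N m; "tool_pos": TCP position; "orientation": TCP orientation; "force": force on the tool from outside, world axes, zero at the start; "moment": the same for the moment, N m; "grip_width": opening from 0.0 (shut) to 1.0 (fully open); "grip_force": force on a finger pad.
Only numpy, scipy, OpenCV 4.12 (cv2) and the standard library are available. Lean on these libraries where they do the work, as an engineer would, in place of code of your own. Each camera call takes 0.05 s, during which the arm holds its last target. There are 200 camera calls.

## Working session

There is one attempt and no reset: what is moved stays moved. The work goes in short steps, Python scripts to look and compute and a shell command to move; the robot and the scene stay as the last step left them, time stands still between calls to the robot, and variables do not carry over. Pictures are saved under pics/ and viewed, at most 10 in all, crops included, and the job is handed in when it is done.

```bash
mkdir -p pics
cat > h.py <<'E'
import numpy as np, cv2
from plant import r, viewer, ticket
def world(cam,uv,z=None,info=None,depth=None):
    i=info or viewer.camera_info(cam)
    K=np.array(i["camera_matrix"],float);D=np.array(i["D"],float);T=np.array(i["cam_to_world"],float)
    p=cv2.undistortPoints(np.array([[uv]],float),K,D)[0,0]
    d=np.array([p[0],-p[1],-1.]);
    if z is not None:
        w=T[:3,:3]@d; return T[:3,3]+w*(z-T[2,3])/w[2]
    return T[:3,:3]@(d*depth)+T[:3,3]
def save(cam,name,crop=None,sc=1):
    im,d=viewer.camera(cam)
    o=im[...,::-1]
    if crop: o=o[crop[1]:crop[3],crop[0]:crop[2]]
    cv2.imwrite("pics/"+name,cv2.resize(o,None,fx=sc,fy=sc))
    return im,d
E
python3 - <<'E'
from h import *
s=r.observe();print(s["tool_pos"],s["orientation"],s["force"],s["grip_width"])
Z=dict(mass_center=20,slot_mouth=20,head_mark=129,lower_mass=123,press=0,bracket_end=101,weight_board=0,mid_mass_center=19,small_mass_center=18,spool=0,flux_jar=0)
for c in ("top","scene"):
    save(c,c+"1.png")
    print(c,np.round(viewer.camera_info(c)["cam_to_world"],2).tolist())
    for n,z in Z.items():
        for q in viewer.pinpoint(n,c)[:3]: print(c,n,round(q["p"],2),np.round(q["centre"]),world(c,q["centre"],z).round(1))
E
```

```text
[204.09358744 616.19559273 254.84917136] [[-9.49324913e-01  3.14295638e-01 -6.79746003e-04]
 [ 3.14296328e-01  9.49321409e-01 -2.58475459e-03]
 [-1.67079660e-04 -2.66741360e-03 -9.99996428e-01]] [-0.27111084  0.11558012 -0.04956776] 0.997352730684238
top [[-0.02, 1.0, -0.06, 439.5], [-1.0, -0.02, -0.01, -50.43], [-0.01, 0.06, 1.0, 1252.56], [0.0, 0.0, 0.0, 1.0]]
top mass_center 0.95 [378. 285.] [ 316.3 -172.9   20. ]
top mass_center 0.66 [377. 152.] [ 643.9 -181.6   20. ]
top mass_center 0.65 [373. 214.] [ 489.4 -167.3   20. ]
top slot_mouth 0.85 [372. 156.] [ 632.8 -168.4   20. ]
top slot_mouth 0.78 [303. 245.] [418.    6.3  20. ]
top slot_mouth 0.76 [344. 205.] [513.4 -95.6  20. ]
top head_mark 0.87 [221. 189.] [548.9 184.2 129. ]Traceback (most recent call last):
  File "<stdin>", line 8, in <module>
ValueError: it knows: bracket_end, brush, cutters, flux_jar, head_mark, mass_center, mid_mass_center, press, screwdriver, slot_mouth, small_mass_center, spool, weight_board
```

View pics/top1.png

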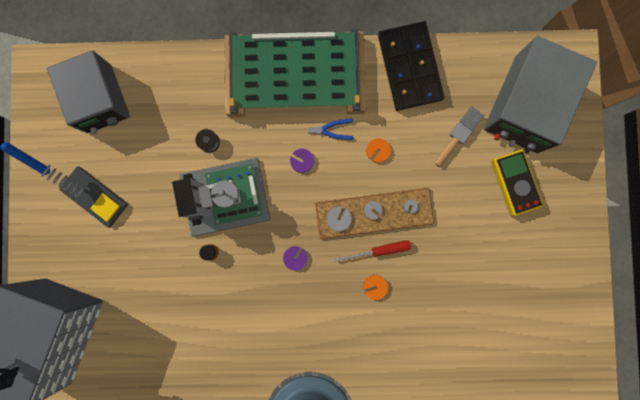

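The top picture shows the large mass at (340,218) on the cork board, its slot running to about (344,208). The mid mass is at (373,211) and the small one at (411,206). The press is at (222,195) with its upright to the left (world +y). The orange and purple discs are look-alikes.

Run:
```python
from h import *
print(world("top",(340,218),20),world("top",(344,208),20),world("top",(222,195),141))
save("scene","scene1.png",sc=1.25)
for c in ("scene","top"):
  if c=="top": viewer.camera(c)
  for n,z in dict(press=0,head_mark=129,bracket_end=101,weight_board=0,spool=0,flux_jar=0).items():
    for q in viewer.pinpoint(n,c)[:1]: print(c,n,round(q["p"],2),np.round(q["centre"]),world(c,q["centre"],z).round(1))
T=np.array(viewer.camera_info("wrist")["cam_to_world"]);s=r.observe()
R=np.array(s["orientation"]);print("wristcam in tool",(R.T@(T[:3,3]-s["tool_pos"])).round(1),(R.T@T[:3,:3]).round(2), viewer.camera_info("wrist")["camera_matrix"])
```

```text
[482.1382246  -85.77634462  20.        ] [506.48050602 -96.18448292  20.        ] [534.92748495 178.92735272 141.        ]
scene press 0.89 [363. 270.] [544.2 175.1   0. ]
scene head_mark 0.89 [366. 230.] [546.  181.4 129. ]
scene bracket_end 0.88 [366. 238.] [539.7 176.3 101. ]
scene weight_board 0.6 [298. 200.] [ 492.  -177.4    0. ]
scene spool 0.86 [337. 315.] [682.6 245.5   0. ]
scene flux_jar 0.63 [423. 261.] [403.5 243.1  -0. ]
top press 0.68 [233. 194.] [548.4 179.3   0. ]
top head_mark 0.71 [407. 205.] [ 504.1 -232.8  129. ]
top bracket_end 0.81 [224. 191.] [547.1 182.7 101. ]
top weight_board 0.66 [375. 212.] [ 495.1 -174.1    0. ]
top spool 0.68 [209. 143.] [679.8 239.4  -0. ]
top flux_jar 0.75 [212. 251.] [406.9 235.1   0. ]
wristcam in tool [  83.9   -1.  -118.4] [[ 0.    0.95  0.32]
 [ 1.    0.   -0.  ]
 [-0.    0.32 -0.95]] [[312.1898011    0.         312.0648947 ]
 [  0.         312.1898011  199.47829905]
 [  0.           0.           1.        ]]
```

View pics/scene1.png

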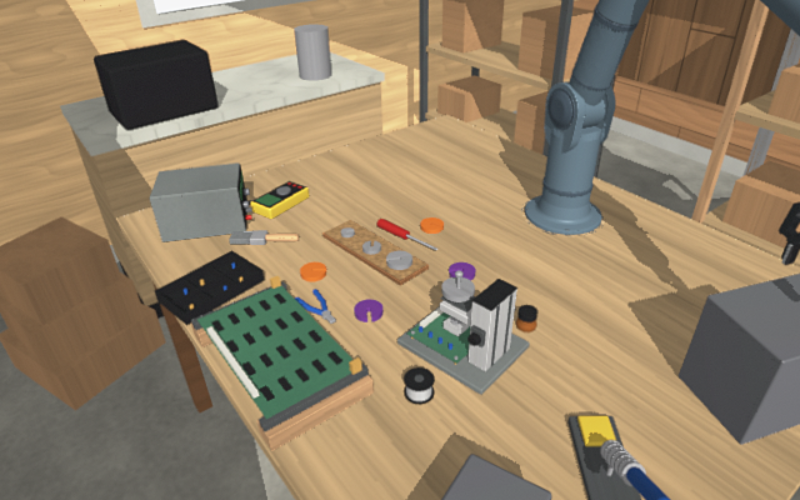

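The scene view shows the press at about (460,320) with its upright on the far-y side, and the lower mass and knob in front of it. I'll move the wrist camera over the stem.

```bash
python3 -m creep '0 0 0 -3.84 -2.57 0 1;0 0 0 -3.84 -2.57 0 1;0 0 0 -3.84 -2.57 0 1;0 0 0 -3.84 -2.57 0 1;0 0 0 -3.84 -2.57 0 1;0 0 0 -3.84 -2.57 0 1;0 0 0 -3.84 -2.57 0 1;0 0 0 -3.84 -2.57 0 1;0 0 0 -3.84 -2.57 0 1;0 0 0 -3.84 -2.57 0 1'; python3 -m creep '0 0 0 -3.84 -2.57 0 1;0 0 0 -3.84 -2.57 0 1;0 0 0 0 0 0 1;0 0 0 0 0 0 1'
python3 - <<'E'
from h import *
i=viewer.camera_info("wrist")
im,d=save("wrist","w1.png",sc=1.25)
np.save("w1d.npy",d)
import pickle;pickle.dump(i,open("w1i.pkl","wb"))
for n,z in dict(press=0,head_mark=129,bracket_end=101,mass_center=123,slot_mouth=123).items():
    for q in viewer.pinpoint(n,"wrist")[:2]: print(n,round(q["p"],2),np.round(q["centre"]),world("wrist",q["centre"],z,i).round(1))
E
```

```text
clock: 1.9
tool_pos: [489.1, 250.9, 256.7]
orientation: [[-0.949, 0.314, 0.001], [0.314, 0.949, 0.001], [-0.0, 0.001, -1.0]]
force: [0.6, 0.8, 0.5]
grip_width: 1.0
grip_force: 0.0
clock: 2.3
tool_pos: [545.6, 177.6, 256.4]
orientation: [[-0.948, 0.318, 0.0], [0.318, 0.948, -0.0], [-0.0, 0.0, -1.0]]
force: [-0.6, 0.1, 0.0]
grip_width: 1.001
grip_force: 0.0
head_mark 0.57 [317. 198.] [545.1 181.5 129. ]
bracket_end 0.57 [313. 186.] [541.5 179.1 101. ]
mass_center 0.94 [142.  78.] [411.6  84.  123. ]
mass_center 0.84 [213. 265.] [578.8  68.9 123. ]
slot_mouth 0.75 [ 94. 209.] [493.6  -9.2 123. ]
slot_mouth 0.74 [103. 295.] [575.4 -50.3 123. ]
```

View pics/w1.png

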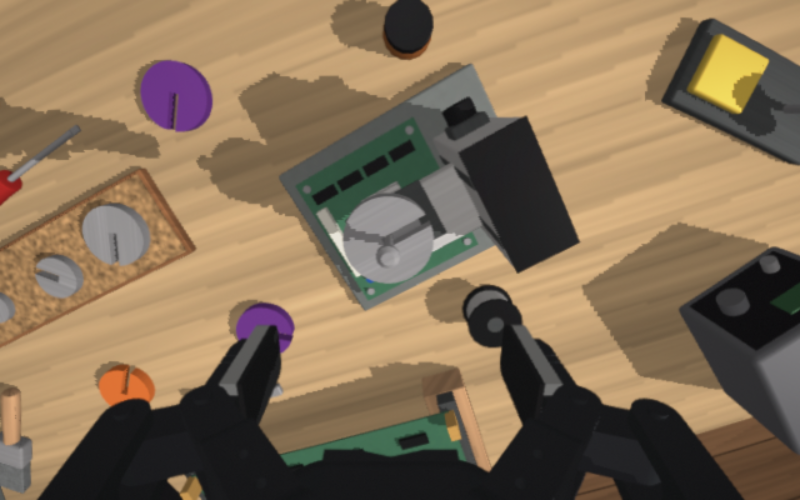

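The lower mass disc is at about (389,238) of the enlarged picture, with the knob at (388,258). There is a dark streak towards (430,218), near the upright, and another streak to the left. I'll zoom in to tell slot from shadow.

Run:
```python
import cv2,numpy as np,pickle
from h import world
im=cv2.imread("pics/w1.png");im=cv2.resize(im,(640,400))
d=np.load("w1d.npy");i=pickle.load(open("w1i.pkl","rb"))
big=cv2.imread("pics/w1.png")[170:330,310:600]
cv2.imwrite("pics/w1c.png",cv2.resize(big,None,fx=2.75,fy=2.75,interpolation=cv2.INTER_CUBIC))
pts=[];
for v in range(140,260):
  for u in range(250,470):
    if d[v,u]>0: 
      p=world("wrist",(u,v),info=i,depth=d[v,u]); pts.append([*p,u,v])
P=np.array(pts)
# lower mass top
for lo,hi in((126,133),(155,162),(158,170)):
  m=(P[:,2]>lo)&(P[:,2]<hi);Q=P[m];print(lo,hi,m.sum(),Q.min(0).round(1),Q.max(0).round(1),Q.mean(0).round(1))
Q=P[(P[:,2]>126)&(P[:,2]<133)]
Q=Q[np.hypot(Q[:,0]-545,Q[:,1]-180)<45]
c,rad=cv2.minEnclosingCircle(Q[:,:2].astype(np.float32));print(c,rad)
U=P[(P[:,2]>155)&(P[:,2]<165)];U=U[np.hypot(U[:,0]-545,U[:,1]-180)>45]
if len(U): print(cv2.minAreaRect(U[:,:2].astype(np.float32)))
K=P[(P[:,2]>157)&(P[:,2]<170)];K=K[np.hypot(K[:,0]-545,K[:,1]-180)<30];print("knob",len(K),K.mean(0).round(1))
# map
M=np.full((34,34),' ')
for p in Q[:,:3]:
  a=int((p[0]-c[0]+34)//2);b=int((p[1]-c[1]+34)//2)
  if 0<=a<34 and 0<=b<34:M[a,b]='#'
print('\n'.join(''.join(x[::-1]) for x in M[::-1]))
```

```text
126 133 3472 [508.5 147.6 126.  275.  140. ] [570.8 246.8 133.  401.  226. ] [537.  178.1 129.7 310.4 190.3]
155 162 4350 [507.9 170.8 155.1 301.  140. ] [573.1 286.1 162.  463.  218. ] [540.7 257.5 160.7 417.8 173.8]
158 170 4562 [507.9 170.8 158.  301.  140. ] [573.1 286.1 165.7 463.  218. ] [540.6 254.9 160.9 414.3 174.9]
(538.7579345703125, 177.51824951171875) 30.284263610839844
((537.2755126953125, 260.5208740234375), (67.12531280517578, 41.57407760620117), 10.586036682128906)
knob 288 [537.6 177.9 162.3 310.2 204.7]
                                  
                # #               
            ###########           
         ###############          
        #################         
       ####################       
      ######################      
     ########################     
    ##############  ##########    
   #############     #########    
   #############      #########   
   ############       #########   
  #############       ##########  
  #############       ##########  
  ##############     ###########  
  ##############    ############  
  ##########   #  ##############  
  #####        #  ##############  
                ################  
            ####################  
        ########################  
  #############################   
   ############################   
   ############################   
   ###########################    
    ##########################    
    #########################     
      ######################      
       ####################       
        ##################        
         ################         
           ############           
               ###
```

View pics/w1c.png

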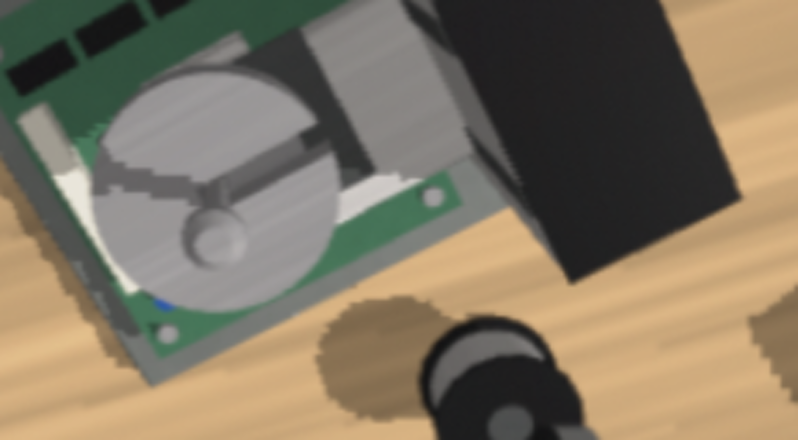

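The slot of the lower mass runs from the knob to the upper right, towards the upright. The left streak is only the stem's shadow. By depth, the stem is at about (538.7, 177.5) and the slot yaw is about 100°, so the final slot must open at about −80°. Next I'll look at the mass.

```bash
python3 -m creep '0 0 0 -0.39 -4.5 0 1;0 0 0 -0.39 -4.5 0 1;0 0 0 -0.39 -4.5 0 1;0 0 0 -0.39 -4.5 1 1;0 0 0 -0.39 -4.5 2 1;0 0 0 -0.39 -4.5 2 1;0 0 0 0 0 3 1;0 0 0 0 0 1 1;0 0 0 0 0 0 1;0 0 0 0 0 0 1'
cat > mm.py <<'E'
from h import *
s=r.observe();i=viewer.camera_info("wrist")
im,d=save("wrist","w2.png",sc=1.25)
p=s["tool_pos"];R=np.array(s["orientation"]);print(p,R.round(3).tolist(),s["force"])
vv,uu=np.mgrid[60:400,0:640]
P=[]
for u,v in zip(uu.ravel(),vv.ravel()):
    if d[v,u]>0: P.append([*world("wrist",(u,v),info=i,depth=d[v,u])])
P=np.array(P)
N=P[np.hypot(P[:,0]-482,P[:,1]+86)<50]
print(np.histogram(N[:,2],bins=np.arange(-4,40,2)))
Q=N[(N[:,2]>21)&(N[:,2]<32)]
Q=Q[np.hypot(Q[:,0]-482,Q[:,1]+86)<42]
c,rad=cv2.minEnclosingCircle(Q[:,:2].astype(np.float32));print("c",c,rad,Q[:,2].mean())
M=np.full((34,34),' ')
for q in Q:
  a=int((q[0]-c[0]+34)//2);b=int((q[1]-c[1]+34)//2)
  if 0<=a<34 and 0<=b<34:M[a,b]='#'
print('\n'.join(''.join(x[::-1]) for x in M[::-1]))
S=N[(N[:,2]<21)];dd=np.hypot(S[:,0]-c[0],S[:,1]-c[1]);S=S[(dd<26)];m=S.mean(0)
print("slot dir",len(S),m,np.degrees(np.arctan2(m[1]-c[1],m[0]-c[0])))
for n in("mass_center","slot_mouth"):
  for q in viewer.pinpoint(n,"wrist")[:3]: print(n,round(q["p"],2),np.round(q["centre"]),world("wrist",q["centre"],20,i).round(1))
E
python3 mm.py
```

```text
clock: 3.6
tool_pos: [483.3, -82.5, 166.9]
orientation: [[-0.95, 0.311, 0.001], [0.311, 0.95, 0.0], [-0.001, 0.001, -1.0]]
force: [0.8, -0.9, 0.1]
grip_width: 0.999
grip_force: 0.0
[483.25029241 -82.46055106 166.9452333 ] [[-0.95, 0.311, 0.001], [0.311, 0.95, 0.0], [-0.001, 0.001, -1.0]] [ 0.84107733 -0.85834006  0.08362221]
(array([   0,   31,  153,   16,   12,   12,   11,   87,  896, 4255,  181,
         29,   32,   27,  370, 2814,  108,    0,    0,    0,    0]), array([-4, -2,  0,  2,  4,  6,  8, 10, 12, 14, 16, 18, 20, 22, 24, 26, 28,
       30, 32, 34, 36, 38]))
c (480.54571533203125, -81.32044982910156) 30.209531784057617 26.733722845355523
                                  
               #  #               
            ##########            
          ############            
        #############    #        
       ##############    ##       
      ##############    #####     
     ###############   ######     
    ################   #######    
    ###############    ########   
   ###############    #########   
   ###############    #########   
  ###############    ####
[... 418 characters left out ...]
########   
    ##########################    
     ########################     
      ######################      
      #####################       
        ##################        
         ################         
           ############           
                ##                
                                  
slot dir 232 [492.2733626  -86.84719456  14.98122943] -25.232521332599614
mass_center 0.97 [314. 190.] [481.3 -81.   20. ]
mass_center 0.97 [272. 348.] [ 636.9 -179.6   20. ]
mass_center 0.88 [148.  25.] [ 313.7 -161.7   20. ]
slot_mouth 0.98 [176.   4.] [ 307.8 -134.5   20. ]
slot_mouth 0.92 [395.  74.] [409.   10.4  20. ]
slot_mouth 0.85 [306. 222.] [508.4 -97.1  20. ]
```

View pics/w2.png

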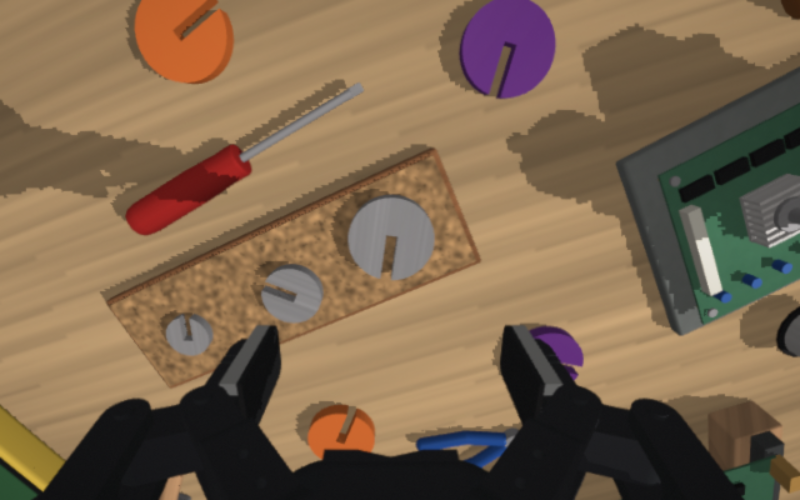

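The large mass is at (391,237) in the enlarged picture, with its slot opening down to (388,275). In world that is centre (480.7, −81.2), radius 30.2 and slot yaw about −25°. I'll align with it and descend, feeling for the cork with the fingertips.

```bash
python3 -m creep '0 0 0 0.29 0.04 0 0.85;0 0 0.12 0 0 3 0.85;0 0 0 0 0 3 0.85;0 0 0 0 0 3 0.85;0 0 0 0 0 2 0.85;0 0 0 0 0 0.7 0.85;0 0 0 0 0 0 0.85;0 0 0 0 0 0 0.85' 30
for k in 1; do python3 -m creep '0 0 0 0 0 0.2 0.85;0 0 0 0 0 0 0.85'; done
```

```text
clock: 4.55
tool_pos: [480.6, -83.0, 50.3]
orientation: [[-0.905, 0.426, 0.002], [0.426, 0.905, 0.0], [-0.002, 0.001, -1.0]]
force: [0.9, 0.0, -0.3]
grip_width: 0.848
grip_force: 0.0
clock: 4.75
tool_pos: [480.4, -82.9, 48.2]
orientation: [[-0.905, 0.426, 0.002], [0.426, 0.905, 0.0], [-0.002, 0.001, -1.0]]
force: [0.4, -0.6, 0.2]
grip_width: 0.848
grip_force: 0.0
```

```bash
python3 -m creep '0 0 0 0 0 0.4 0.85;0 0 0 0 0 0 0.85'; python3 -m creep '0 0 0 0 0 0.2 0.85;0 0 0 0 0 0 0.85';python3 -m creep '0 0 0 0 0 0.2 0.85;0 0 0 0 0 0 0.85'
```

```text
clock: 4.95
tool_pos: [479.4, -82.8, 43.2]
orientation: [[-0.905, 0.426, -0.0], [0.426, 0.905, 0.0], [0.0, 0.0, -1.0]]
force: [1.0, -1.0, -0.5]
grip_width: 0.848
grip_force: 0.0
clock: 5.15
tool_pos: [479.3, -82.9, 41.0]
orientation: [[-0.905, 0.426, -0.001], [0.426, 0.905, -0.0], [0.001, -0.0, -1.0]]
force: [0.2, 0.3, 0.2]
grip_width: 0.852
grip_force: 0.0
clock: 5.35
tool_pos: [479.4, -82.9, 39.0]
orientation: [[-0.905, 0.426, -0.0], [0.426, 0.905, -0.0], [0.0, -0.0, -1.0]]
force: [-0.7, -0.2, -0.8]
grip_width: 0.845
grip_force: 0.0
```

```bash
for k in 1; do python3 -m creep '0 0 0 0 0 0.2 0.78;0 0 0 0 0 0 0.78'; python3 -m creep '0 0 0 0 0 0.2 0.78;0 0 0 0 0 0 0.78';python3 -m creep '0 0 0 0 0 0.2 0.78;0 0 0 0 0 0 0.78'; done | egrep 'pos|force:|width'
```

```text
tool_pos: [479.3, -82.9, 37.0]
force: [-0.6, 0.6, -0.8]
grip_width: 0.782
grip_force: 0.0
tool_pos: [479.4, -82.9, 35.1]
force: [0.3, -0.2, 0.4]
grip_width: 0.777
grip_force: 0.0
tool_pos: [479.4, -82.9, 33.1]
force: [-0.5, -1.1, 0.3]
grip_width: 0.777
grip_force: 0.0
```

```bash
for k in 1; do python3 -m creep '0 0 0 0 0 0.1 0.78;0 0 0 0 0 0 0.78'; python3 -m creep '0 0 0 0 0 0.1 0.78;0 0 0 0 0 0 0.78';python3 -m creep '0 0 0 0 0 0.1 0.78;0 0 0 0 0 0 0.78'; done | egrep 'pos|force:|width'
```

```text
tool_pos: [479.7, -83.0, 32.4]
force: [-0.5, 0.2, 1.4]
grip_width: 0.779
grip_force: 0.7
tool_pos: [479.6, -83.0, 32.3]
force: [-3.3, 0.6, 10.6]
grip_width: 0.781
grip_force: 5.4
tool_pos: [479.7, -83.0, 32.3]
force: [-5.4, 2.0, 20.8]
grip_width: 0.781
grip_force: 9.9
```

```bash
python3 -m creep '0 0 0 0 0 -0.5 0.78;0 0 0 0 0.2 0 0.78;0 0 0 0 0 0 0.6;0 0 0 0 0 0 0.5;0 0 0 0 0 0 0.5;0 0 0 0 0 0 0.5;0 0 0 0 0 0 0.5' 40 && python3 -m creep '0 0 0 0 0 -1 0.5;0 0 0 0 0 -2 0.5;0 0 0 0 0 -3 0.5;0 0 0 0 0 -4 0.5;0 0 0 0 0 -4 0.5;0 0 0 0 0 -4 0.5;0 0 0 0 0 0 0.5;0 0 0 0 0 0 0.5'
```

```text
clock: 7.25
tool_pos: [480.9, -80.8, 35.7]
orientation: [[-0.905, 0.425, 0.0], [0.425, 0.905, 0.001], [0.0, 0.001, -1.0]]
force: [-0.8, 0.5, 6.7]
grip_width: 0.679
grip_force: 41.8
clock: 8.05
tool_pos: [480.3, -80.9, 215.6]
orientation: [[-0.905, 0.426, 0.001], [0.426, 0.905, 0.001], [-0.001, 0.001, -1.0]]
force: [-1.0, -0.1, -3.4]
grip_width: 0.681
grip_force: 44.4
```

```bash
cat > hand.py <<'E'
from h import *
import sys
s=r.observe();i=viewer.camera_info("wrist")
im,d=save("wrist",sys.argv[1],sc=1.25)
p=np.array(s["tool_pos"]);R=np.array(s["orientation"])
P=[]
for v in range(100,400):
  for u in range(150,500):
    if d[v,u]>0: P.append(R.T@(world("wrist",(u,v),info=i,depth=d[v,u])-p))
P=np.array(P)
A=P[(np.hypot(P[:,0],P[:,1])<42)&(abs(P[:,2])<40)]
h,e=np.histogram(A[(abs(A[:,1])<22)&(A[:,0]>0),2],bins=np.arange(-10,40,1));z0=e[h.argmax()]+.5;print("top z",z0,h.max())
Q=A[(abs(A[:,2]-z0)<3)&(abs(A[:,1])<34)]
C=np.c_[Q[:,:2],np.ones(len(Q))];k=np.linalg.lstsq(C,Q[:,2],rcond=None)[0];print("tilt",k[:2].round(3),"z at 0",k[2].round(2),len(Q))
M=np.full((40,40),' ')
for q in Q:
  a=int((q[0]+40)//2);b=int((q[1]+40)//2)
  M[a,b]='#'
print('\n'.join(''.join(x) for x in M))
# circle fit on the rim at +x side
E=[]
for y in range(-20,21,2):
  x=Q[abs(Q[:,1]-y)<1][:,0]
  if len(x): E.append((x.max(),y,x.min()))
E=np.array(E)
from scipy.optimize import least_squares
f=least_squares(lambda c:np.hypot(E[:,0]-c[0],E[:,1]-c[1])-30,[0,0]);print("centre in tool (+x rim)",f.x.round(2),np.abs(f.fun).max().round(2))
f=least_squares(lambda c:np.hypot(E[:,2]-c[0],E[:,1]-c[1])-30,[0,0],loss="soft_l1");print("(-x rim)",f.x.round(2))
E
python3 hand.py w3.png
```

```text
top z 9.5 2500
tilt [0.004 0.   ] z at 0 9.13 10304
                                        
                                        
                                        
                                        
                                        
              ####   #####              
           #######   ######             
          ########   ########           
         #########   ##########         
        ##########   ##########         
       ###########   ###########        
      ############   ###########        
      ############   ############       
     #############   ############       
    ##############   #############      
    ##############   ##############     
    ##############   ##############     
    ##############   #############      
    ##############   #############      
    ##############   #############      
    ##############   ##############     
    ##############################      
    ###############################     
    ##############################      
    ##############################      
   ##################################   
   ##################################   
      ###########################       
       #########################        
       #########################        
        #######################         
         #####################          
          ###################           
           #################            
             #############              
                 #####                  
                                        
                                        
                                        
                                        
centre in tool (+x rim) [ 0.39 -0.82] 0.32
(-x rim) [-0.4  -0.79]
```

View pics/w3.png

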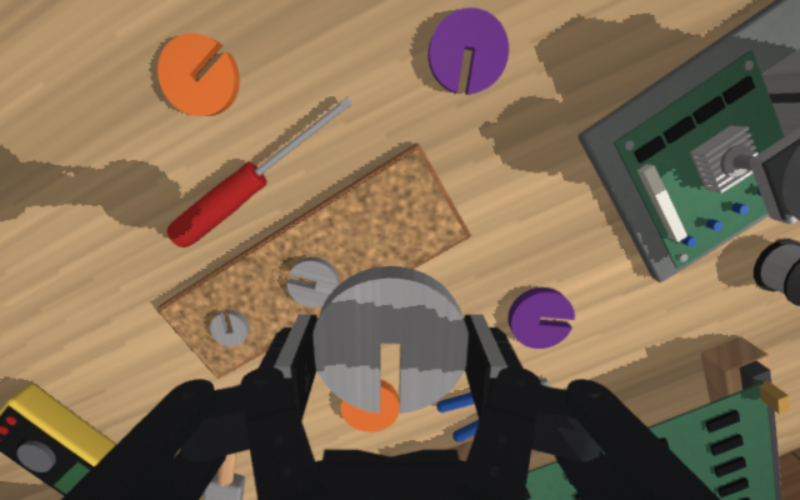

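The mass is held flat, centred in the jaws, and the slot opens towards the gripper side, along −tool x. It ends at about (390,345) in the enlarged picture, with the mouth at (393,410). I'll move to a spot from which the stem can be seen past the held mass, turned for the slide-on.

```bash
python3 -m creep '0 0 0 3.2 2.8 -0.67 0.5;0 0 0 3.2 2.8 -0.67 0.5;0 0 0 3.2 2.8 -0.67 0.5;0 0 0 3.2 2.8 -0.67 0.5;0 0 0 3.2 2.8 -0.67 0.5;0 0 0 3.2 2.8 -0.67 0.5;0 0 -0.15 0 0 0 0.5;0 0 -0.15 0 0 0 0.5;0 0 -0.15 0 0 0 0.5;0 0 -0.15 0 0 0 0.5';python3 -m creep '0 0 0 0 0 0 0.5;0 0 0 0 0 0 0.5;0 0 0 0 0 0 0.5'
cat > st.py <<'E'
from h import *
import sys
s=r.observe();i=viewer.camera_info("wrist")
im,d=save("wrist",sys.argv[1],sc=1.25)
p=np.array(s["tool_pos"]);R=np.array(s["orientation"]);print(p.round(1),R.round(3).tolist())
P=[]
for v in range(0,250):
  for u in range(150,550):
    if d[v,u]>0: P.append([*world("wrist",(u,v),info=i,depth=d[v,u]),u,v])
P=np.array(P);D=np.hypot(P[:,0]-539,P[:,1]-178)
N=P[D<40]
print(np.histogram(N[:,2],bins=np.arange(100,172,4)))
Q=N[(N[:,2]>125.5)&(N[:,2]<134)]
c,rad=cv2.minEnclosingCircle(Q[:,:2].astype(np.float32));print("mass",c,rad,Q[:,2].mean())
K=N[(N[:,2]>137)&(np.hypot(N[:,0]-539,N[:,1]-178)<15)]
for lo in range(137,170,3):
  k=K[(K[:,2]>=lo)&(K[:,2]<lo+3)]
  if len(k): 
    y=(k[:,:3]-p)@R[:,1];print(lo,len(k),k[:,:2].mean(0).round(1),"tool y range",y.min().round(1),y.max().round(1))
for nm,q in(("mass",c),):
  print(nm,"in tool",(R.T@(np.array([*q,129])-p)).round(1))
E
python3 st.py w4.png
```

```text
clock: 9.1
tool_pos: [376.2, 151.8, 252.6]
orientation: [[-0.986, -0.166, -0.005], [-0.166, 0.986, -0.004], [0.006, -0.003, -1.0]]
force: [-0.4, -0.3, -3.5]
grip_width: 0.681
grip_force: 44.4
clock: 9.4
tool_pos: [377.6, 152.2, 254.4]
orientation: [[-0.988, -0.157, -0.002], [-0.157, 0.988, -0.001], [0.002, -0.001, -1.0]]
force: [-0.0, 0.2, -2.3]
grip_width: 0.684
grip_force: 44.4
[377.6 152.2 254.4] [[-0.988, -0.157, -0.002], [-0.157, 0.988, -0.001], [0.002, -0.001, -1.0]]
(array([0, 0, 0, 0, 0, 0, 0, 0, 0, 0, 0, 0, 0, 0, 0, 0, 0]), array([100, 104, 108, 112, 116, 120, 124, 128, 132, 136, 140, 144, 148,
       152, 156, 160, 164, 168]))
mass (0.0, 0.0) 0.0 nan
mass in tool [396.5 -90.8 126.4]st.py:14: RuntimeWarning: Mean of empty slice.
  c,rad=cv2.minEnclosingCircle(Q[:,:2].astype(np.float32));print("mass",c,rad,Q[:,2].mean())
  ret = ret.dtype.type(ret / rcount)
```

View pics/w4.png

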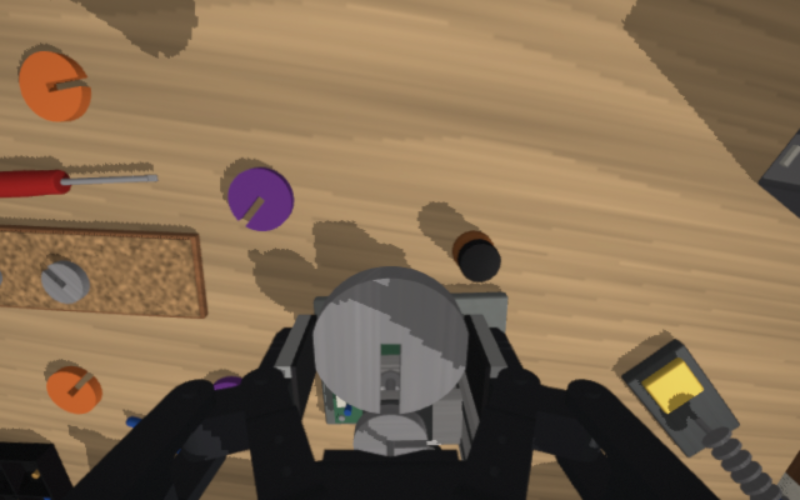

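The lower mass shows at about (391,435), just past the held mass and in line with its slot at (390,350–410). My row window missed it, so I'll re-evaluate with the full rows.

```bash
sed -i 's/range(0,250)/range(200,400)/' st.py; python3 st.py w5.png
python3 - <<'E'
import cv2
im=cv2.imread("pics/w5.png")[320:470,300:480]
cv2.imwrite("pics/w5c.png",cv2.resize(im,None,fx=4,fy=4,interpolation=cv2.INTER_CUBIC))
E
```

```text
[377.8 152.3 254.7] [[-0.987, -0.158, -0.001], [-0.158, 0.987, -0.001], [0.002, -0.001, -1.0]]
(array([  79,  253,    0,    0,   51,  147,  220, 1419,   15,   24,   15,
          4,    0,    0,    0,    0,    0]), array([100, 104, 108, 112, 116, 120, 124, 128, 132, 136, 140, 144, 148,
       152, 156, 160, 164, 168]))
mass (537.402099609375, 176.90396118164062) 30.030241012573242 129.5093465404594
137 18 [536.3 177.5] tool y range -2.3 2.6
140 13 [536.3 177.6] tool y range -2.3 2.6
143 6 [535.9 177.6] tool y range -2.3 2.5
mass in tool [-161.7   -0.8  125.5]
```

View pics/w5c.png

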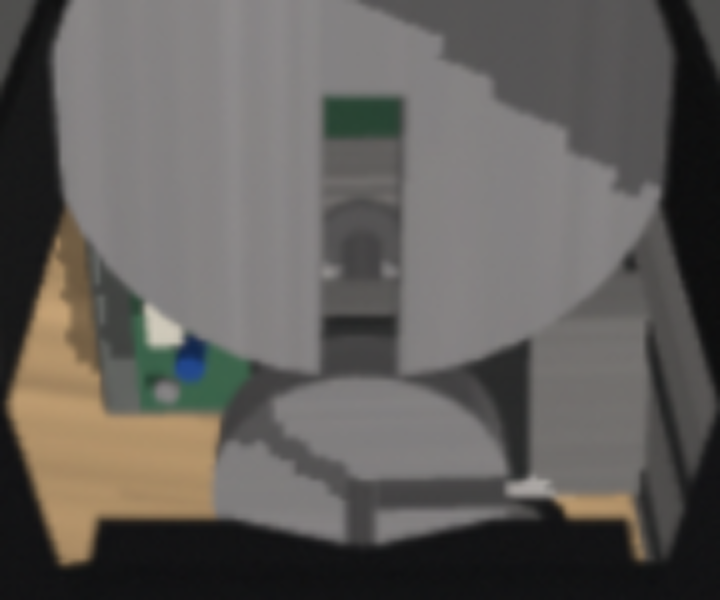

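The slot centre (crop column 362) and the stem (360) line up to within half a millimetre, so the mass can go straight along −tool x. The stem is about 162.5 mm ahead. I'll descend to slide height, 62 mm short of it.

```bash
python3 -m creep '0 0 0 -1 0 2.5 0.5;0 0 0 -2 0 2.5 0.5;0 0 0 -2 0 2 0.5;0 0 0 -2 0 1.5 0.5;0 0 0 -2 0 1 0.5;0 0 0 -1 0 0.4 0.5;0 0 0 0 0 0 0.5;0 0 0 0 0 0 0.5;0 0 0 0 0 0 0.5'
python3 - <<'E'
from h import *
s=r.observe();T=np.array(s["orientation"]);v=np.array([539,178,0])-s["tool_pos"];print((T.T@v).round(1),s["force"],np.degrees(np.arctan2(T[1,0],T[0,0])))
E
```

```text
clock: 10.4
tool_pos: [476.2, 168.6, 156.9]
orientation: [[-0.987, -0.16, -0.0], [-0.16, 0.987, 0.001], [0.0, 0.001, -1.0]]
force: [-0.8, 0.5, -2.4]
grip_width: 0.681
grip_force: 44.4
[-63.5  -0.9 156.9] [-0.83592081  0.49848459 -2.37648662] -170.8117624147226
```

```bash
(python3 -m creep '0 0 0 -1 0 0 0.5;0 0 0 -1 0 0 0.5;0 0 0 -0.5 0 0 0.5;0 0 0 0 0 0 0.5'; python3 -m creep '0 0 0 -0.2 0 0 0.5;0 0 0 -0.2 0 0 0.5;0 0 0 0 0 0 0.5';python3 -m creep '0 0 0 -0.2 0 0 0.5;0 0 0 -0.2 0 0 0.5;0 0 0 0 0 0 0.5';python3 -m creep '0 0 0 -0.2 0 0 0.5;0 0 0 -0.2 0 0 0.5;0 0 0 0 0 0 0.5') |egrep 'pos|force:'
```

```text
tool_pos: [503.0, 172.8, 156.9]
force: [-1.1, 0.1, -2.4]
grip_force: 44.4
tool_pos: [505.6, 173.2, 156.4]
force: [-0.0, 0.0, -3.4]
grip_force: 44.4
tool_pos: [509.8, 173.9, 156.6]
force: [-0.1, 0.6, -2.4]
grip_force: 44.4
tool_pos: [513.8, 174.6, 156.6]
force: [-0.4, -0.3, -2.2]
grip_force: 44.4
```

```bash
(python3 -m creep '0 0 0 -0.3 0 0 0.5;0 0 0 -0.3 0 0 0.5;0 0 0 0 0 0 0.5'; python3 -m creep '0 0 0 -0.3 0 0 0.5;0 0 0 -0.3 0 0 0.5;0 0 0 0 0 0 0.5';python3 -m creep '0 0 0 -0.3 0 0 0.5;0 0 0 -0.3 0 0 0.5;0 0 0 0 0 0 0.5'; python3 -m creep '0 0 0 -0.2 0 0 0.5;0 0 0 -0.1 0 0 0.5;0 0 0 0 0 0 0.5') |egrep 'pos|force:'
```

```text
tool_pos: [520.0, 175.5, 156.6]
force: [-0.1, 0.6, -2.0]
grip_force: 44.4
tool_pos: [525.9, 176.5, 156.6]
force: [0.5, 0.1, -2.7]
grip_force: 44.4
tool_pos: [531.8, 177.4, 156.6]
force: [-0.5, -0.4, -2.1]
grip_force: 44.4
tool_pos: [534.3, 177.9, 156.5]
force: [-0.2, -0.5, -2.4]
grip_force: 44.4
```

```bash
(for k in 1; do python3 -m creep '0 0 0 -0.1 0 0 0.5;0 0 0 0 0 0 0.5';python3 -m creep '0 0 0 -0.05 0 0 0.5;0 0 0 0 0 0 0.5';python3 -m creep '0 0 0 -0.05 0 0 0.5;0 0 0 0 0 0 0.5';python3 -m creep '0 0 0 -0.05 0 0 0.5;0 0 0 0 0 0 0.5'; done) |egrep 'pos|force:'
```

```text
tool_pos: [535.2, 178.0, 156.5]
force: [-0.7, 0.1, -2.8]
grip_force: 44.4
tool_pos: [535.7, 178.1, 156.5]
force: [0.1, -0.4, -1.9]
grip_force: 44.4
tool_pos: [536.2, 178.2, 156.5]
force: [-0.8, 0.3, -2.0]
grip_force: 44.4
tool_pos: [536.7, 178.2, 156.5]
force: [0.2, -0.1, -2.2]
grip_force: 44.4
```

```bash
(for k in 1; do python3 -m creep '0 0 0 -0.05 0 0 0.5;0 0 0 0 0 0 0.5';python3 -m creep '0 0 0 -0.05 0 0 0.5;0 0 0 0 0 0 0.5';python3 -m creep '0 0 0 -0.05 0 0 0.5;0 0 0 0 0 0 0.5'; done) |egrep 'pos|force:'
```

```text
tool_pos: [537.2, 178.3, 156.5]
force: [0.5, 0.4, -2.2]
grip_force: 44.4
tool_pos: [537.7, 178.4, 156.5]
force: [0.4, -0.9, -2.2]
grip_force: 44.4
tool_pos: [538.2, 178.5, 156.5]
force: [0.6, 0.3, -2.7]
grip_force: 44.4
```

```bash
(for k in 1; do python3 -m creep '0 0 0 -0.03 0 0 0.5;0 0 0 0 0 0 0.5';python3 -m creep '0 0 0 -0.03 0 0 0.5;0 0 0 0 0 0 0.5';python3 -m creep '0 0 0 -0.03 0 0 0.5;0 0 0 0 0 0 0.5'; done) |egrep 'pos|force:'
```

```text
tool_pos: [538.4, 178.5, 156.5]
force: [0.1, 0.6, -1.5]
grip_force: 44.4
tool_pos: [538.7, 178.6, 156.4]
force: [0.1, -0.3, -2.7]
grip_force: 44.4
tool_pos: [539.0, 178.6, 156.5]
force: [0.1, -0.1, -2.8]
grip_force: 44.4
```

```bash
(for k in 1; do python3 -m creep '0 0 0 -0.03 0 0 0.5;0 0 0 0 0 0 0.5';python3 -m creep '0 0 0 -0.03 0 0 0.5;0 0 0 0 0 0 0.5';python3 -m creep '0 0 0 -0.03 0 0 0.5;0 0 0 0 0 0 0.5'; done) |egrep 'pos|force:'
```

```text
tool_pos: [539.1, 178.6, 156.4]
force: [-0.0, 0.4, -2.4]
grip_force: 44.4
tool_pos: [539.3, 178.7, 156.4]
force: [-0.5, 0.3, -1.8]
grip_force: 44.4
tool_pos: [539.5, 178.7, 156.3]
force: [-0.7, -0.0, -1.7]
grip_force: 44.4
```

```bash
(for k in 1; do python3 -m creep '0 0 0 -0.03 0 0 0.5;0 0 0 0 0 0 0.5;0 0 0 0 0 0 0.5';python3 -m creep '0 0 0 -0.03 0 0 0.5;0 0 0 0 0 0 0.5;0 0 0 0 0 0 0.5'; done) |egrep 'pos|force:'; python3 hand.py w6.png | egrep -v '#|^ *$'
```

```text
tool_pos: [539.8, 178.7, 156.3]
force: [-2.2, 0.7, -1.4]
grip_force: 44.4
tool_pos: [540.1, 178.8, 156.3]
force: [-2.4, -0.1, -2.4]
grip_force: 44.5
top z 9.5 2418
tilt [ 0.002 -0.   ] z at 0 9.12 10013
centre in tool (+x rim) [ 0.88 -0.19] 0.19
(-x rim) [ 0.04 -0.33]
```

```bash
(python3 -m creep '0 0 0 0.07 0 0 0.5;0 0 0 0 0 0 0.5';python3 -m creep '0 0 0.05 0 0 0 0.5;0 0 0.05 0 0 0 0.5;0 0 0.05 0 0 0 0.5;0 0 0 0 0 0 0.5';python3 -m creep '0 0 0.05 0 0 0 0.5;0 0 0.05 0 0 0 0.5;0 0 0.05 0 0 0 0.5;0 0 0 0 0 0 0.5') |egrep 'clock|pos|force:'
```

```text
clock: 16.35
tool_pos: [539.8, 178.8, 156.4]
force: [-1.7, 0.2, -1.7]
grip_force: 44.4
clock: 16.75
tool_pos: [540.0, 178.6, 156.5]
force: [-1.4, 0.4, -3.1]
grip_force: 44.4
clock: 17.15
tool_pos: [540.0, 178.6, 156.5]
force: [-1.5, -0.8, -3.1]
grip_force: 44.4
```

```bash
(python3 -m creep '0 0 0 0.06 0 0 0.5;0 0 0 0 0 0 0.5';python3 -m creep '0 0 0.05 0 0 0 0.5;0 0 0.05 0 0 0 0.5;0 0 0.05 0 0 0 0.5;0 0 0.05 0 0 0 0.5;0 0 0 0 0 0 0.5';python3 -m creep '0 0 0.05 0 0 0 0.5;0 0 0.05 0 0 0 0.5;0 0 0.05 0 0 0 0.5;0 0 0.05 0 0 0 0.5;0 0 0 0 0 0 0.5') |egrep 'clock|pos|force:'
```

```text
clock: 17.35
tool_pos: [539.7, 179.1, 156.7]
force: [-0.3, -0.9, -2.3]
grip_force: 44.4
clock: 17.85
tool_pos: [539.8, 179.1, 156.8]
force: [-0.6, -0.5, -2.2]
grip_force: 44.4
clock: 18.35
tool_pos: [539.9, 179.2, 156.8]
force: [0.4, 0.1, -1.5]
grip_force: 44.4
```

```bash
(python3 -m creep '0 0 0.05 0 0 0 0.5;0 0 0.05 0 0 0 0.5;0 0 0.05 0 0 0 0.5;0 0 0.05 0 0 0 0.5;0 0 0 0 0 0 0.5';python3 -m creep '0 0 0.05 0 0 0 0.5;0 0 0.05 0 0 0 0.5;0 0 0.05 0 0 0 0.5;0 0 0.05 0 0 0 0.5;0 0 0 0 0 0 0.5';python3 -m creep '0 0 0.05 0 0 0 0.5;0 0 0.05 0 0 0 0.5;0 0 0.05 0 0 0 0.5;0 0 0 0 0 0 0.5') |egrep 'clock|pos|force:'
```

```text
clock: 18.85
tool_pos: [539.7, 179.1, 156.7]
force: [0.0, 0.1, -3.1]
grip_force: 44.4
clock: 19.35
tool_pos: [539.5, 179.0, 156.6]
force: [0.5, -0.3, -2.1]
grip_force: 44.4
clock: 19.75
tool_pos: [539.4, 179.0, 156.5]
force: [0.3, -0.2, -2.2]
grip_force: 44.4
```

```bash
(python3 -m creep '0 0 0.05 0 0 0 0.5;0 0 0.05 0 0 0 0.5;0 0 0.05 0 0 0 0.5;0 0 0.05 0 0 0 0.5;0 0 0.05 0 0 0 0.5;0 0 0.05 0 0 0 0.5;0 0 0 0 0 0 0.5';python3 -m creep '0 0 0 -0.04 0 0.2 0.5;0 0 0 0 0 0.2 0.5;0 0 0 0 0 0 0.5';python3 -m creep '0 0 0 0 0 0.1 0.5;0 0 0 0 0 0 0.5';python3 -m creep '0 0 0 0 0 0.05 0.5;0 0 0 0 0 0 0.5') |egrep 'clock|pos|ori|force:'
```

```text
clock: 20.45
tool_pos: [539.3, 178.9, 156.5]
orientation: [[-0.183, 0.983, 0.0], [0.983, 0.183, -0.0], [-0.0, 0.0, -1.0]]
force: [0.3, 0.8, -3.0]
grip_force: 44.4
clock: 20.75
tool_pos: [539.0, 178.5, 152.1]
orientation: [[-0.181, 0.983, -0.001], [0.983, 0.181, -0.0], [0.0, -0.001, -1.0]]
force: [0.3, 0.2, -2.3]
grip_force: 44.4
clock: 20.95
tool_pos: [539.2, 178.5, 151.3]
orientation: [[-0.18, 0.984, -0.0], [0.984, 0.18, -0.0], [0.0, -0.0, -1.0]]
force: [1.0, 0.2, -2.1]
grip_force: 44.4
clock: 21.15
tool_pos: [539.3, 178.5, 150.9]
orientation: [[-0.18, 0.984, -0.0], [0.984, 0.18, 0.0], [0.0, -0.0, -1.0]]
force: [-0.0, 0.7, -1.3]
grip_force: 44.4
```

```bash
(python3 -m creep '0 0 0 0 0 0.04 0.5;0 0 0 0 0 0 0.5;0 0 0 0 0 0 0.5';python3 -m creep '0 0 0 0 0 0.04 0.5;0 0 0 0 0 0 0.5;0 0 0 0 0 0 0.5') |egrep 'clock|pos|force:'
```

```text
clock: 21.45
tool_pos: [539.3, 178.5, 150.7]
force: [0.9, -0.0, -1.6]
grip_force: 44.5
clock: 21.75
tool_pos: [539.4, 178.5, 150.4]
force: [-0.3, 0.5, 0.3]
grip_force: 44.6
```

Contact: the lower mass now carries the weight. I'll release gently, rise only enough for the tips to stay clear, and look.

```bash
(python3 -m creep '0 0 0 0 0 0 0.7;0 0 0 0 0 0 0.72;0 0 0 0 0 0 0.78;0 0 0 0 0 0 0.85;0 0 0 0 0 0 0.9;0 0 0 0 0 0 0.9';python3 -m creep '0 0 0 0 0 -1 1;0 0 0 0 0 -2 1;0 0 0 0 0 -3 1;0 0 0 0 0 -4 1;0 0 0 0 0 0 1;0 0 0 0 0 0 1') |egrep 'clock|pos|force:|width'
sed -e 's/(100,400)/(0,400)/' -e 's/abs(P\[:,2\])<40/P[:,2]>60/' hand.py > /dev/null
cat > fin.py <<'E'
from h import *
s=r.observe();i=viewer.camera_info("wrist")
im,d=save("wrist","w7.png",sc=1.25)
P=np.array([world("wrist",(u,v),info=i,depth=d[v,u]) for v in range(60,380) for u in range(150,500) if d[v,u]>0])
D=np.hypot(P[:,0]-539.5,P[:,1]-178.5)
Q=P[(D<40)&(abs(P[:,2]-141)<4)];c,rad=cv2.minEnclosingCircle(Q[:,:2].astype(np.float32))
C=np.c_[Q[:,:2]-c,np.ones(len(Q))];k=np.linalg.lstsq(C,Q[:,2],rcond=None)[0]
print("mass",c,rad,"tilt,z",k.round(3))
K=P[(D<14)&(P[:,2]>157)];print("knob",len(K),K.mean(0).round(1),cv2.minEnclosingCircle(K[:,:2].astype(np.float32)))
S=P[(D<28)&(P[:,2]<136)];m=S.mean(0);print("slot",len(S),np.degrees(np.arctan2(m[1]-c[1],m[0]-c[0])))
cv2.imwrite("pics/w7c.png",cv2.resize(im[100:300,200:440,::-1],None,fx=3,fy=3,interpolation=cv2.INTER_CUBIC))
E
python3 fin.py
```

```text
clock: 22.35
tool_pos: [539.4, 178.4, 150.3]
force: [-0.2, 0.0, 0.4]
grip_width: 0.9
grip_force: 0.0
clock: 22.95
tool_pos: [540.3, 178.7, 252.1]
force: [-0.7, 0.6, -0.4]
grip_width: 1.004
grip_force: 0.0
mass (538.4529418945312, 177.13441467285156) 30.284542083740234 tilt,z [ 2.00000e-03 -3.00000e-03  1.40989e+02]
knob 1535 [538.  186.6 278.1] ((538.8546752929688, 182.24911499023438), 11.993825912475586)
slot 188 81.33108179139572
```

View pics/w7c.png

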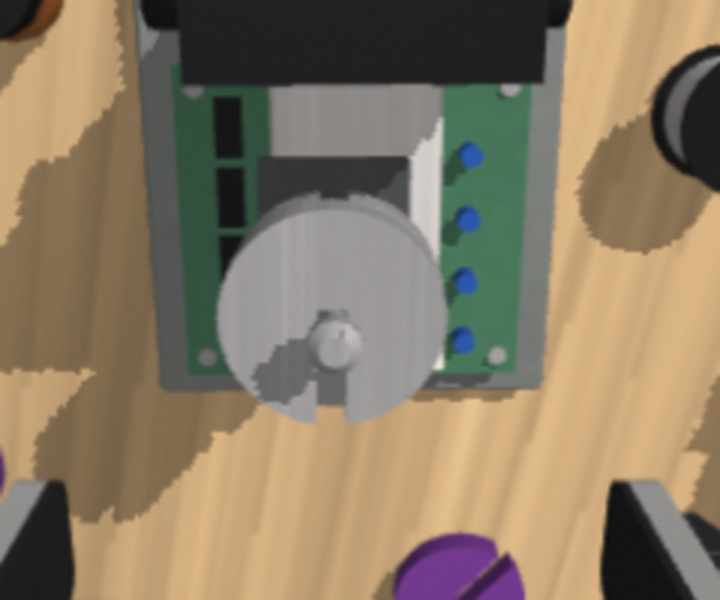

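The picture shows the mass lying flat (top at 141 mm, no tilt). Its slot opens straight down in the image at (332,400), directly opposite the lower mass's slot notch at (335,195). Its centre is within about 1 mm of the stem and the jaws are clear, so I'm handing it in.

```bash
python3 -c "
from plant import ticket
print(ticket.sign_off())"
```

```text
the job is handed in; nothing more can be done
None
```

The large mass is on the stem, lying flat on the lower mass with its slot directly opposite the lower one, and the job is handed in at about 23 s on the robot clock; the sign-off returned no verdict.

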